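# Press home the one jar lid that rocks

### The arm

A 6-joint arm with a two-finger parallel gripper is mounted at the origin on the work surface. World frame = base frame: x ahead of the robot, y to its left, z up, the work surface at z = 0. Lengths are in m, angles in rad, forces in N, time in s.
With the tool pointing down it reaches from about 0.35 to 0.975 m from the base axis. Payload 4.9 kg.
Tool frame: the origin (TCP) lies at the very end of the fingers, on their centre line; the grasp point (between the pads) lies 19 mm behind it; z points along the fingers, y is the line along which they close (so a half turn about z gives the same grasp; the last joint's range is limited). The gripper opens to 85 mm and grips with 20 to 120 N. Pads are 22 mm wide; open, the fingers measure 114 mm over their backs; the gripper's body (76 mm by 85 mm) begins 54 mm behind the grasp point. The pads swing forward as they close: fully open they stand 13 mm farther back than shut.
Start: joints at [1.009, 0.053, 1.613, -0, 1.476, -0.119], TCP at [0.268, 0.565, 0.231] pointing down, gripper open.
Joint ranges: [-3.01, 3.01], [-1.01, 2.22], [0.06, 2.58], [-1.02, 4.17], [0.09, 2.62], [-3.14, 3.14]. Speed limits (rad/s): [2.57, 2.57, 3.14, 3.14, 3.14, 3.14].

### API

Orientations are given as a rotation vector (axis times angle).
In Python, from station import ctrl, imaging gives the robot as it stands.
- The arm moves only by the tool play_rows, never from a script. Its argument "series" is a list of rows, each a list of 3 entries, a list of its own where there are three numbers: the opening, from 0 (shut) to 1 (fully open), then the shift along the tool's x, y, z each as a share of 0.05 m, from -1 to 1, then the turn, a rotation vector about the tool's x, y, z each as a share of 8 degrees, from -1 to 1. In form: [[grip, [dx, dy, dz], [ax, ay, az]], ...]. A call has 1 to 8 rows; each row shifts and turns the commanded pose from where the row before left it, along the tool's axes as they then stand; what a row does not reach is not made up. A row lasts 1/8 s, in which the tool goes at most 62.5 mm and 10.7 degrees, less where a joint would pass 70% of its speed; a pose out of reach is approached as far as the arm can. A call with a number of a shift or a turn outside -1 to 1 is refused whole. A call with a gripper value outside its range is refused whole. The fingers move at their own pace and stop on an object; "force" is the grip in N (left out, the last holds). Time passes only in rows, so rows that do not move let the fingers close. It gives the time, the measured TCP pose, the force, the opening and the grip force at its end, in the units of the state.
- ctrl.get_obs(): the state, without advancing time (a new reading comes with each control period).
- imaging.get_image(name): name is "scene" or "side" or "wrist"; returns a dict with "color" (384x512x3 uint8, blue, green, red), "fx", "fy", "cx", "cy" (pixels), "extrinsics" (4x4, takes a point from world to camera coordinates); the wrist camera has in their place "hand_eye" (4x4, takes a point from camera to tool coordinates, whose origin is the TCP and whose axes are the flange's). Camera axes: x right, y down, z forward; pixel columns grow to the right and rows downward; lengths in m; the calibration is good to about 2 mm. The wrist camera is an equidistant fisheye: a pixel r from the principal point sees the ray r / f radians off the axis. A picture is of the moment at which its call begins: read the wrist's pose just before it. There is no depth.
- ctrl.finish_job(): hands the job in; it is judged then, once.
The state is a dict: "t": time; "q": joint angles; "dq": joint speeds; "effort": joint torques, N m; "tool_pos": TCP position; "tool_rot": TCP orientation; "contact_force": force on the tool from outside, world axes, zero at the start; "wrist_torque": the same for the moment, N m; "opening": finger opening in m; "grip_force": force on a finger pad.
Only numpy, scipy, OpenCV 4.12 (cv2) and the standard library are available. Lean on these libraries where they do the work, as an engineer would, in place of code of your own. Each camera call takes 0.05 s, during which the arm holds its last target. There are 200 camera calls.

### The job

One of the four jars on the kitchen board has a lid that is not home: it looks like the rest but rocks when its edge is pressed. Test the lids with a light press near the edge to find it, then push that one firmly down by its knob until it is fully home. Do not press hard on the lids that already sit firm, lift nothing, and leave the mug, the pepper mill and the kitchen timer alone.

Things in the scene. Friction and masses are not known exactly. Their poses are not given: they have to be found in the camera images.
- lid_1: one of four identical loose pale wooden lids, 101 mm across, 0.2 kg. Origin: on its axis, 8 mm under its flat top, 24 mm under the top of its black knob (20 mm across, at the centre); z up. Its 9 mm skirt hangs over the jar's neck with 2 to 3 mm of play. All four lids start level at one height; which one is not home changes.
- lid_2: one of four identical loose pale wooden lids, 101 mm across, 0.2 kg. Origin: on its axis, 8 mm under its flat top, 24 mm under the top of its black knob (20 mm across, at the centre); z up. Any lid that sits firm, pressed within 40 mm of its centre, stays level, sinks about 1 mm per 4 N on its rubber seal and comes back. More than 15 N is too hard for a firm lid.
- lid_3: one of four identical loose pale wooden lids, 101 mm across, 0.2 kg. Origin: on its axis, 8 mm under its flat top, 24 mm under the top of its black knob (20 mm across, at the centre); z up. Whichever lid is not home stands on a stem, 7 mm high: 1 to 3 N pressed 36 mm from its centre tips it 0.17 rad (the finger sinks 2 to 5 mm, the far edge rises 10 mm); let go, it swings back. That does not seat it.
- lid_4: one of four identical loose pale wooden lids, 101 mm across, 0.2 kg. Origin: on its axis, 8 mm under its flat top, 24 mm under the top of its black knob (20 mm across, at the centre); z up. Whichever lid is not home, pressed on its knob, stays level, yields at 20 to 22 N, goes down 7 mm at that force, meets the seal (then 4 N more per mm) and stays down; press 1 to 3 mm past.
- board: fixed dark wooden board, 300 x 300 x 12 mm; origin: centre of its underside, on the work surface; z up. On it, two by two, centres 136 mm apart, stand four fixed jars of one height, blue with a white band, 102 mm across. Lid origins start 112 mm above the work surface; the one that is not home ends 105 mm above it.
- mug: loose white mug, bystander, 80 mm across, 92 mm high, with a handle; origin: centre of its underside; z up
- mill: loose dark wooden pepper mill, bystander, 54 mm across, 142 mm high; origin: centre of its underside; z up
- timer: loose red kitchen timer, bystander, 68 mm across, 58 mm high; origin: centre of its underside; z up

How it is judged:
At the end, for the whole second after the job is handed in: The lid that rocked has gone down by its full 7 mm (at least 6 mm) and stays down; all four lids lie level within 0.04 rad and at rest on their jars; mug, mill and timer are within 15 mm of where they were (z of any of lid_1, lid_2, lid_3, lid_4 in the frame of board below 0.106 m and z of each of lid_1, lid_2, lid_3, lid_4 in the frame of board above 0.102 m and distance of each of lid_1, lid_2, lid_3, lid_4 from where it was at the start of the episode below 0.01 m and angle between each of lid_1, lid_2, lid_3, lid_4's own z axis and vertical below 0.04 rad and linear speed of each of lid_1, lid_2, lid_3, lid_4 below 0.02 m/s and distance of each of mug, mill, timer from where it was at the start of the episode below 0.015 m); the robot touches nothing.
It fails at once if a lid that already sat firm is pressed with more than 15 N (18 N on its seal, with its own weight) (contact force between any of firm_seal_a_c0, firm_seal_b_c0, firm_seal_d_c0 and anything else above 18 N).
It fails at once if a lid is lifted, thrown or pushed off its jar (moved more than 15 mm or tipped more than 0.4 rad) (distance of any of lid_1, lid_2, lid_3, lid_4 from where it was at the start of the episode above 0.015 m or angle between any of lid_1, lid_2, lid_3, lid_4's own z axis and vertical above 0.4 rad).
It fails at once if the mug, mill or timer is moved more than 15 mm or tipped more than 0.3 rad (distance of any of mug, mill, timer from where it was at the start of the episode above 0.015 m or angle between any of mug, mill, timer's own z axis and vertical above 0.3 rad).
It also fails if it takes over 61 s, if anything falls off the work surface, if the arm or the gripper's body presses on something with over 40 N, if the wrist force passes 120 N, or if a joint passes its speed limit or range.

## Working session

There is one attempt and no reset: what is moved stays moved. The work goes in short steps, Python scripts to look and compute and a tool call to move; the robot and the scene stay as the last step left them, time stands still between calls to the robot, and variables do not carry over. Pictures are saved under pics/ and viewed, at most 10 in all, crops included, and the job is handed in when it is done.

Besides the shell and the picture viewer there is one more tool, called after "Call:" as name(argument=value, ...), one argument or row to a line, values as JSON. play_rows: Moves the arm, as the interface text tells. Shift numbers are shares of 0.05 m and turn numbers shares of 8 degrees, none past 1 either way. Its arguments: {"type":"object","properties":{"series":{"type":"array"},"force":{"type":"number"}},"required":["series"]}

```bash
mkdir -p pics; python3 - <<'E'
from station import ctrl, imaging
import cv2,numpy as np
o=ctrl.get_obs()
for k in("t","tool_pos","tool_rot","contact_force","opening"):print(k,o[k])
for n in("scene","side"):
    d=imaging.get_image(n);cv2.imwrite(f"pics/{n}0.png",d["color"]);print(n,d["fx"],d["cx"],d["cy"],np.array(d["extrinsics"]).round(4).tolist())
E
```

```text
t 0.0
tool_pos [0.26745358 0.56417425 0.23005041]
tool_rot [-0.68979222 -3.06419647  0.00311673]
contact_force [ 0.32958459  0.38301909 -0.0968442 ]
opening 0.08534069697409263
scene 431.0757070817064 252.45194082012733 186.7424517820195 [[-0.0348, 0.9994, 0.0011, -0.0267], [0.7722, 0.0276, -0.6347, -0.3937], [-0.6344, -0.0212, -0.7727, 1.4647], [0.0, 0.0, 0.0, 1.0]]
side 374.54677806663165 257.4366712731225 186.92302302779342 [[-0.992, -0.1263, -0.0066, 0.5972], [-0.0957, 0.784, -0.6133, 0.0813], [0.0827, -0.6078, -0.7898, 0.8408], [0.0, 0.0, 0.0, 1.0]]
```

View pics/scene0.png

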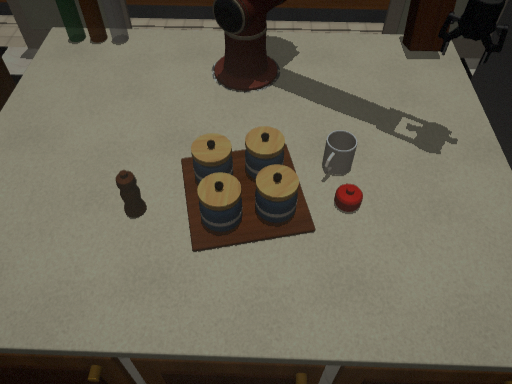

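View pics/side0.png

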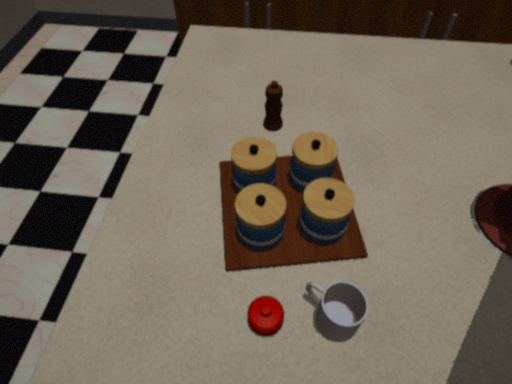

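The scene view shows the lids at about (211,150), (264,142), (220,190) and (277,180). The mill is at (130,195), the mug at (340,153) and the timer at (348,197). The side view shows the same four lids with their black knobs. Next I locate the knobs and lids in both views.

```bash
cat > h.py <<'E'
from station import ctrl, imaging
import cv2,numpy as np
def ray(d,uv,z):
    E=np.array(d["extrinsics"]);R=E[:3,:3];c=-R.T@E[:3,3]
    uv=np.atleast_2d(uv).astype(float)
    r=np.c_[(uv[:,0]-d["cx"])/d["fx"],(uv[:,1]-d["cy"])/d["fy"],np.ones(len(uv))]@R
    return c+r*((z-c[2])/r[:,2])[:,None]
def lids(d):
    im=d["color"];h=cv2.cvtColor(im,cv2.COLOR_BGR2HSV)
    m=cv2.inRange(h,(10,80,110),(28,255,255))
    out=[]
    for c in cv2.findContours(m,cv2.RETR_EXTERNAL,cv2.CHAIN_APPROX_NONE)[0]:
        if not 500<cv2.contourArea(c)<4000: continue
        hull=cv2.convexHull(c);k=np.zeros_like(m);cv2.drawContours(k,[hull],-1,255,-1)
        k=cv2.erode(k,np.ones((5,5)))
        dark=((im.max(2)<90)&(k>0)).astype(np.uint8)
        n,l,s,ce=cv2.connectedComponentsWithStats(dark)
        i=1+np.argmax(s[1:,4]);p=ray(d,ce[i],0.128)[0]
        P=ray(d,c[:,0,:],0.12);(x,y),r=cv2.minEnclosingCircle(P[:,:2].astype(np.float32))
        out.append((ce[i].round(1),s[i,4],p[:2].round(4),np.round((x,y,r),4)))
    return out
E
python3 - <<'E'
from h import *
for n in("scene","side"):
    d=imaging.get_image(n);print(n)
    for o in lids(d):print(*o)
    if 1:
        h=cv2.cvtColor(d["color"],cv2.COLOR_BGR2HSV)
        m=cv2.inRange(h,(0,200,120),(5,255,255))|cv2.inRange(h,(175,200,120),(180,255,255))
        M=cv2.moments(m);print("timer",ray(d,[M["m10"]/M["m00"],M["m01"]/M["m00"]],0.03))
uv={"scene":[(340,137),(125,175)],"side":[(343,302),(274,85)]}
for n in uv:
    d=imaging.get_image(n)
    print(ray(d,uv[n][0],.09),ray(d,uv[n][1],.14))
d=imaging.get_image("wrist");cv2.imwrite("pics/w0.png",d["color"]);print(d["fx"],d["cx"],d["cy"],np.array(d["hand_eye"]).round(3).tolist())
from scipy.spatial.transform import Rotation as R
print(R.from_rotvec(ctrl.get_obs()["tool_rot"]).as_matrix().round(3))
E
```

```text
scene
[218.6 186.3] 80 [ 0.6147 -0.0288] [ 0.6146 -0.0286  0.0499]
[276.9 177.8] 81 [0.5846 0.1033] [0.5837 0.1037 0.0501]
[210.7 144.4] 68 [ 0.4823 -0.0595] [ 0.4817 -0.0597  0.0502]
[264.8 137. ] 63 [0.4514 0.0731] [0.4513 0.0727 0.05  ]
timer [[0.54482195 0.29061787 0.03      ]]
side
[260.1 200.1] 90 [0.5831 0.1002] [0.5829 0.1013 0.0502]
[329.3 194. ] 91 [0.4502 0.069 ] [0.4504 0.0698 0.0507]
[253.3 149.4] 74 [ 0.6142 -0.0322] [ 0.6145 -0.0316  0.0508]
[315.4 144.5] 71 [ 0.4816 -0.063 ] [ 0.4816 -0.0622  0.0511]
timer [[0.55117395 0.28169638 0.03      ]]
[[0.40488264 0.27089921 0.09      ]] [[ 0.5989189  -0.24300693  0.14      ]]
[[0.41956371 0.26909616 0.09      ]] [[ 0.59078924 -0.24389009  0.14      ]]
297.3186396354542 256.3189277537296 194.73144568214116 [[0.0, -0.948, -0.318, 0.081], [1.0, 0.0, -0.001, -0.0], [0.001, -0.318, 0.948, -0.142], [0.0, 0.0, 0.0, 1.0]]
[[-0.904  0.428 -0.   ]
 [ 0.428  0.904 -0.   ]
 [ 0.    -0.001 -1.   ]]
```

Call:
play_rows(
  series=[
    [0, [-0.83, -0.73, 0], [0, 0, 0]],
    [0, [-0.83, -0.73, 0], [0, 0, 0]],
    [0, [-0.83, -0.73, 0], [0, 0, 0]],
    [0, [-0.83, -0.73, 0], [0, 0, 0]],
    [0, [-0.83, -0.73, 0], [0, 0, 0]],
    [0, [-0.83, -0.73, 0], [0, 0, 0]],
    [0, [-0.83, -0.73, 0], [0, 0, 0]],
    [0, [-0.83, -0.73, 0], [0, 0, 0]],
  ],
)

```text
t: 1.35
tool_pos: [0.4431, 0.1569, 0.2316]
tool_rot: [0.69, 3.064, 0.001]
contact_force: [1.1, 0.1, 0.3]
opening: 0.0002
grip_force: 0.0
```

Call:
play_rows(
  series=[
    [0, [-0.83, -0.73, 0], [0, 0, 0]],
    [0, [-0.83, -0.73, 0], [0, 0, 0]],
    [0, [0, 0, 0], [0, 0, 0]],
    [0, [0, 0, 0], [0, 0, 0]],
  ],
)

```text
t: 1.85
tool_pos: [0.4862, 0.0574, 0.2312]
tool_rot: [-0.69, -3.064, -0.001]
contact_force: [-0.1, -0.0, 0.7]
opening: -0.0001
grip_force: 0.0
```

```bash
cat >> h.py <<'E'
from scipy.spatial.transform import Rotation as Rot
L={"A":(.451,.071),"B":(.4818,-.061),"C":(.5837,.1025),"D":(.6146,-.030)}
def delta(name,off,z):
    o=ctrl.get_obs();R=Rot.from_rotvec(o["tool_rot"]).as_matrix()
    t=np.r_[L[name],z]+off*R[:,0]*[1,1,0]
    print(o["t"],o["tool_pos"].round(4),o["contact_force"].round(2),o["opening"],"units",(R.T@(t-o["tool_pos"])/.05).round(3))
E
python3 -c "
from h import *
delta('A',-.036,.15)
print(ctrl.get_obs()['tool_rot'])"
```

```text
1.85 [0.4862 0.0574 0.2312] [-0.08 -0.05  0.72] -7.575002447563041e-05 units [ 0.031 -0.056  1.624]
[-6.90358845e-01 -3.06432197e+00 -6.23419859e-04]
```

Call:
play_rows(
  series=[
    [0, [0.03, -0.06, 0.6], [0, 0, 0]],
    [0, [0, 0, 0.8], [0, 0, 0]],
    [0, [0, 0, 0.5], [0, 0, 0]],
    [0, [0, 0, 0.24], [0, 0, 0]],
    [0, [0, 0, 0], [0, 0, 0]],
    [0, [0, 0, 0], [0, 0, 0]],
  ],
)

```text
t: 2.6
tool_pos: [0.4846, 0.0554, 0.1259]
tool_rot: [0.688, 3.063, 0.001]
contact_force: [0.7, 0.3, 0.7]
opening: 0.0002
grip_force: 0.0
```

```bash
python3 -c "
from h import *
d=imaging.get_image('wrist');cv2.imwrite('pics/w1.png',d['color'])
delta('A',-.036,.12)"
```

```text
2.65 [0.4847 0.0553 0.1259] [ 0.01 -0.21 -0.4 ] 0.00013106559468117717 units [ 0.025 -0.004  0.119]
```

View pics/w1.png

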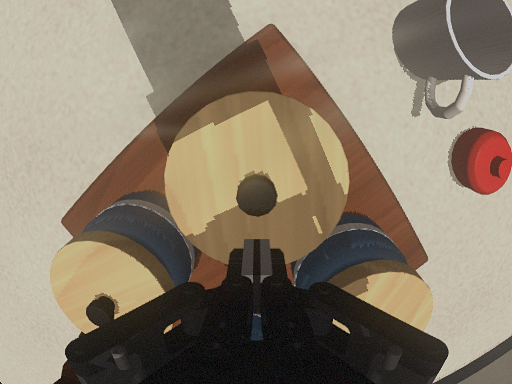

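The wrist view shows the shut fingertip at (257,243), over the lid's edge area and clear of the knob at (257,195). I can start the press.

Call:
play_rows(
  series=[
    [0, [0, 0, 0.05], [0, 0, 0]],
    [0, [0, 0, 0.05], [0, 0, 0]],
    [0, [0, 0, 0.0], [0, 0, 0]],
    [0, [0, 0, 0], [0, 0, 0]],
  ],
)

```text
t: 3.15
tool_pos: [0.4838, 0.055, 0.1193]
tool_rot: [0.69, 3.065, -0.0]
contact_force: [0.3, 0.0, 0.8]
opening: -0.0003
grip_force: 0.1
```

Call:
play_rows(
  series=[
    [0, [0, 0, 0.02], [0, 0, 0]],
    [0, [0, 0, 0], [0, 0, 0]],
    [0, [0, 0, 0.0], [0, 0, 0]],
  ],
)

```text
t: 3.52
tool_pos: [0.4838, 0.055, 0.1186]
tool_rot: [0.69, 3.065, -0.0]
contact_force: [-1.9, -0.4, 3.0]
opening: -0.0003
grip_force: 1.4
```

Call:
play_rows(
  series=[
    [0, [0, 0, 0.02], [0, 0, 0]],
    [0, [0, 0, 0], [0, 0, 0]],
    [0, [0, 0, 0.0], [0, 0, 0]],
  ],
)

```text
t: 3.9
tool_pos: [0.4839, 0.055, 0.1179]
tool_rot: [0.69, 3.065, -0.0]
contact_force: [-1.8, -0.2, 4.8]
opening: 0.0
grip_force: 2.7
```

Call:
play_rows(
  series=[
    [0, [0, 0, 0.02], [0, 0, 0]],
    [0, [0, 0, 0], [0, 0, 0]],
    [0, [0, 0, 0.0], [0, 0, 0]],
  ],
)

```text
t: 4.28
tool_pos: [0.4839, 0.055, 0.1173]
tool_rot: [0.69, 3.065, -0.0]
contact_force: [-4.2, -1.7, 7.5]
opening: 0.0
grip_force: 3.7
```

Lid A is firm: the force rises about 4 N per mm. On to B.

Call:
play_rows(
  series=[
    [0, [0, 0, -0.7], [0, 0, 0]],
    [0, [0, 0, 0], [0, 0, 0]],
    [0, [-0.57, -0.71, 0], [0, 0, 0]],
    [0, [-0.56, -0.71, 0], [0, 0, 0]],
    [0, [-0.56, -0.7, 0], [0, 0, 0]],
    [0, [0, 0, 0.2], [0, 0, 0]],
    [0, [0, 0, 0], [0, 0, 0]],
    [0, [0, 0, 0], [0, 0, 0]],
  ],
)

```text
t: 5.28
tool_pos: [0.5141, -0.0759, 0.1405]
tool_rot: [-0.688, -3.064, -0.001]
contact_force: [-0.6, -0.0, 0.8]
opening: 0.0001
grip_force: 0.0
```

```bash
python3 -c "
from h import *
delta('B',-.036,.12)"
```

```text
5.275 [ 0.5141 -0.0759  0.1405] [-0.62 -0.02  0.84] 0.00011825862611436214 units [-0.009 -0.007  0.41 ]
```

Call:
play_rows(
  series=[
    [0, [0, 0, 0.25], [0, 0, 0]],
    [0, [0, 0, 0.1], [0, 0, 0]],
    [0, [0, 0, 0.06], [0, 0, 0]],
    [0, [0, 0, 0], [0, 0, 0]],
    [0, [0, 0, 0], [0, 0, 0]],
  ],
)

```text
t: 5.9
tool_pos: [0.5149, -0.077, 0.1211]
tool_rot: [0.69, 3.064, -0.0]
contact_force: [0.8, -0.3, -0.9]
opening: -0.0003
grip_force: 0.0
```

Call:
play_rows(
  series=[
    [0, [0, 0, 0.03], [0, 0, 0]],
    [0, [0, 0, 0], [0, 0, 0]],
    [0, [0, 0, 0.0], [0, 0, 0]],
  ],
)

```text
t: 6.28
tool_pos: [0.5148, -0.077, 0.1195]
tool_rot: [0.69, 3.064, -0.0]
contact_force: [-0.4, 0.6, 0.3]
opening: -0.0003
grip_force: 0.2
```

Call:
play_rows(
  series=[
    [0, [0, 0, 0.03], [0, 0, 0]],
    [0, [0, 0, 0], [0, 0, 0]],
    [0, [0, 0, 0.0], [0, 0, 0]],
  ],
)

```text
t: 6.65
tool_pos: [0.5149, -0.077, 0.1183]
tool_rot: [0.69, 3.064, -0.0]
contact_force: [-0.8, -0.3, 3.7]
opening: 0.0001
grip_force: 2.2
```

Call:
play_rows(
  series=[
    [0, [0, 0, 0.03], [0, 0, 0]],
    [0, [0, 0, 0], [0, 0, 0]],
    [0, [0, 0, 0.0], [0, 0, 0]],
  ],
)

```text
t: 7.02
tool_pos: [0.5149, -0.077, 0.1173]
tool_rot: [0.69, 3.065, -0.0]
contact_force: [-3.1, -0.3, 8.2]
opening: -0.0006
grip_force: 3.9
```

B is firm too. On to D.

Call:
play_rows(
  series=[
    [0, [0, 0, -0.7], [0, 0, 0]],
    [0, [0, 0, 0], [0, 0, 0]],
    [0, [-0.72, 0.57, 0], [0, 0, 0]],
    [0, [-0.71, 0.57, 0], [0, 0, 0]],
    [0, [-0.71, 0.56, 0], [0, 0, 0]],
    [0, [0, 0, 0.2], [0, 0, 0]],
    [0, [0, 0, 0], [0, 0, 0]],
    [0, [0, 0, 0], [0, 0, 0]],
  ],
)

```text
t: 8.02
tool_pos: [0.6464, -0.0462, 0.1405]
tool_rot: [-0.69, -3.063, 0.0]
contact_force: [0.3, 0.5, 0.4]
opening: -0.0001
grip_force: 0.0
```

```bash
python3 -c "
from h import *
delta('D',-.036,.12)"
```

```text
8.025 [ 0.6464 -0.0462  0.1405] [0.26 0.53 0.43] -0.00011260143381662561 units [-0.007  0.02   0.411]
```

Call:
play_rows(
  series=[
    [0, [0, 0, 0.25], [0, 0, 0]],
    [0, [0, 0, 0.1], [0, 0, 0]],
    [0, [0, 0, 0.06], [0, 0, 0]],
    [0, [0, 0, 0], [0, 0, 0]],
    [0, [0, 0, 0], [0, 0, 0]],
  ],
)

```text
t: 8.65
tool_pos: [0.648, -0.046, 0.1211]
tool_rot: [0.69, 3.064, 0.0]
contact_force: [-0.4, -0.3, 0.2]
opening: -0.0005
grip_force: 0.0
```

Call:
play_rows(
  series=[
    [0, [0, 0, 0.03], [0, 0, 0]],
    [0, [0, 0, 0], [0, 0, 0]],
    [0, [0, 0, 0.0], [0, 0, 0]],
  ],
)

```text
t: 9.02
tool_pos: [0.6481, -0.0461, 0.1197]
tool_rot: [0.69, 3.064, -0.0]
contact_force: [0.5, 0.3, 0.8]
opening: 0.0002
grip_force: 0.5
```

Call:
play_rows(
  series=[
    [0, [0, 0, 0.03], [0, 0, 0]],
    [0, [0, 0, 0], [0, 0, 0]],
    [0, [0, 0, 0.0], [0, 0, 0]],
  ],
)

```text
t: 9.4
tool_pos: [0.648, -0.0461, 0.118]
tool_rot: [0.69, 3.064, -0.0]
contact_force: [0.7, -0.4, 1.2]
opening: -0.0003
grip_force: 0.8
```

Call:
play_rows(
  series=[
    [0, [0, 0, 0.02], [0, 0, 0]],
    [0, [0, 0, 0], [0, 0, 0]],
    [0, [0, 0, 0.0], [0, 0, 0]],
  ],
)

```text
t: 9.78
tool_pos: [0.648, -0.0461, 0.1171]
tool_rot: [0.69, 3.064, -0.0]
contact_force: [2.1, -0.8, 3.2]
opening: 0.0
grip_force: 1.2
```

```bash
python3 -c "
from h import *
d=imaging.get_image('wrist');cv2.imwrite('pics/w2.png',d['color'])
delta('D',0,.16)"
```

```text
9.825 [ 0.648  -0.0461  0.117 ] [ 2.55 -0.87  1.16] -8.418213717321744e-06 units [ 0.741  0.005 -0.86 ]
```

View pics/w2.png

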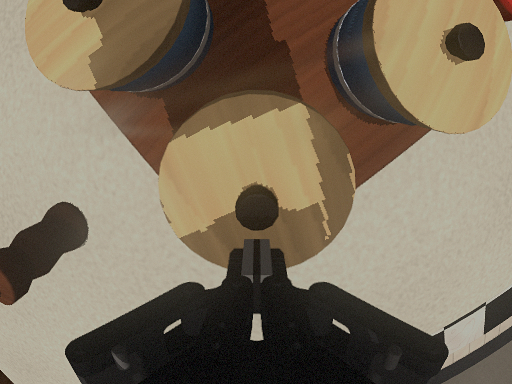

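Lid D rocks. It gave 2.6 mm at only about 1–3 N, and in the picture its far edge is raised, so the lid looks wider and its knob has shifted to (257,207). I'll lift and move over its knob.

Call:
play_rows(
  series=[
    [0, [0, 0, -0.1], [0, 0, 0]],
    [0, [0, 0, -0.4], [0, 0, 0]],
    [0, [0, 0, -0.36], [0, 0, 0]],
    [0, [0, 0, 0], [0, 0, 0]],
    [0, [0.37, 0, 0], [0, 0, 0]],
    [0, [0.37, 0.01, 0], [0, 0, 0]],
    [0, [0, 0, 0], [0, 0, 0]],
    [0, [0, 0, 0], [0, 0, 0]],
  ],
)

```text
t: 10.82
tool_pos: [0.6149, -0.0299, 0.1598]
tool_rot: [0.69, 3.064, -0.0]
contact_force: [-0.4, -1.1, 0.2]
opening: -0.0002
grip_force: 0.0
```

```bash
python3 -c "
from h import *
delta('D',0,.136)
d=imaging.get_image('side');print(*lids(d),sep='\n')"
```

```text
10.825 [ 0.6149 -0.0299  0.1598] [-0.45 -1.06  0.2 ] -0.0001638044612208299 units [ 0.005 -0.004  0.477]
(array([260., 200.]), np.int32(85), array([0.5834, 0.1001]), array([0.5831, 0.1016, 0.0506]))
(array([329.2, 193.8]), np.int32(91), array([0.4503, 0.0687]), array([0.4503, 0.0707, 0.0506]))
```

Call:
play_rows(
  series=[
    [0, [0, 0, 0.25], [0, 0, 0]],
    [0, [0, 0, 0.15], [0, 0, 0]],
    [0, [0, 0, 0.06], [0, 0, 0]],
    [0, [0, 0, 0.04], [0, 0, 0]],
    [0, [0, 0, 0], [0, 0, 0]],
  ],
)

```text
t: 11.5
tool_pos: [0.6146, -0.0297, 0.1363]
tool_rot: [-0.69, -3.065, 0.0]
contact_force: [-4.0, 0.7, 7.5]
opening: -0.0001
grip_force: 3.4
```

Call:
play_rows(
  series=[
    [0, [0, 0, 0.02], [0, 0, 0]],
    [0, [0, 0, 0.02], [0, 0, 0]],
    [0, [0, 0, 0], [0, 0, 0]],
  ],
)

```text
t: 11.88
tool_pos: [0.615, -0.0298, 0.1363]
tool_rot: [0.689, 3.064, -0.0]
contact_force: [-7.4, 0.7, 14.4]
opening: -0.0002
grip_force: 6.9
```

Call:
play_rows(
  series=[
    [0, [0, 0, 0.02], [0, 0, 0]],
    [0, [0, 0, 0.02], [0, 0, 0]],
    [0, [0, 0, 0.02], [0, 0, 0]],
    [0, [0, 0, 0.02], [0, 0, 0]],
    [0, [0, 0, 0], [0, 0, 0]],
  ],
)

```text
t: 12.5
tool_pos: [0.6154, -0.0298, 0.1337]
tool_rot: [0.689, 3.064, -0.0]
contact_force: [-9.6, 1.2, 19.1]
opening: -0.0002
grip_force: 9.5
```

Call:
play_rows(
  series=[
    [0, [0, 0, 0.02], [0, 0, 0]],
    [0, [0, 0, 0.02], [0, 0, 0]],
    [0, [0, 0, 0.02], [0, 0, 0]],
    [0, [0, 0, 0], [0, 0, 0]],
  ],
)

```text
t: 13.0
tool_pos: [0.6151, -0.0298, 0.1307]
tool_rot: [0.689, 3.064, -0.001]
contact_force: [-10.8, 0.4, 19.8]
opening: -0.0001
grip_force: 9.8
```

Call:
play_rows(
  series=[
    [0, [0, 0, 0.02], [0, 0, 0]],
    [0, [0, 0, 0.02], [0, 0, 0]],
    [0, [0, 0, 0.02], [0, 0, 0]],
    [0, [0, 0, 0], [0, 0, 0]],
  ],
)

```text
t: 13.5
tool_pos: [0.6143, -0.0297, 0.128]
tool_rot: [-0.689, -3.063, 0.001]
contact_force: [-14.8, 1.8, 23.5]
opening: 0.0
grip_force: 11.6
```

Call:
play_rows(
  series=[
    [0, [0, 0, 0.02], [0, 0, 0]],
    [0, [0, 0, 0], [0, 0, 0]],
    [0, [0, 0, 0], [0, 0, 0]],
  ],
)

```text
t: 13.88
tool_pos: [0.6142, -0.0297, 0.1274]
tool_rot: [-0.689, -3.063, 0.001]
contact_force: [-16.6, 1.9, 24.8]
opening: 0.0001
grip_force: 12.4
```

Call:
play_rows(
  series=[
    [0, [0, 0, -0.05], [0, 0, 0]],
    [0, [0, 0, -0.1], [0, 0, 0]],
    [0, [0, 0, -0.5], [0, 0, 0]],
    [0, [0, 0, -1], [0, 0, 0]],
    [0, [0, 0, -1], [0, 0, 0]],
    [0, [0, 0, 0], [0, 0, 0]],
    [0, [0, 0, 0], [0, 0, 0]],
  ],
)

```text
t: 14.75
tool_pos: [0.6144, -0.0297, 0.2535]
tool_rot: [-0.69, -3.064, 0.0]
contact_force: [-0.6, -0.3, -0.6]
opening: 0.0001
grip_force: 0.0
```

```bash
python3 -c "
from h import *
for n in('scene','side'):
    d=imaging.get_image(n);print(*lids(d),sep='\n')
    cv2.imwrite('pics/e_%s.png'%n,d['color'])
delta('D',0,.136)"
```

```text
(array([276.9, 177.8]), np.int32(81), array([0.5846, 0.1033]), array([0.5839, 0.1037, 0.0503]))
(array([264.8, 137. ]), np.int32(63), array([0.4514, 0.0731]), array([0.4515, 0.073 , 0.0502]))
(array([260., 200.]), np.int32(87), array([0.5833, 0.1   ]), array([0.5829, 0.1014, 0.0504]))
(array([329.2, 193.9]), np.int32(89), array([0.4504, 0.069 ]), array([0.4503, 0.0707, 0.0506]))
(array([315.5, 143.8]), np.int32(61), array([ 0.4814, -0.0651]), array([ 0.481 , -0.0627,  0.0507]))
14.85 [ 0.6136 -0.0295  0.2517] [ 0.75  0.29 -0.38] -0.000654989946558983 units [-3.100e-02  2.000e-03  2.314e+00]
```

View pics/e_scene.png

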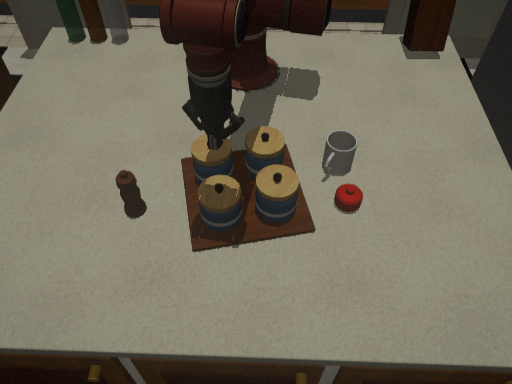

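Lid D now sits lower: its knob moved from row 186 to about 188, which fits a 7 mm drop. Everything else is in place and the arm is clear, so I'm handing in.

```bash
python3 -c "
from station import ctrl
print(ctrl.finish_job())"
```

```text
the job is handed in; nothing more can be done
None
```

The lid that rocked, at about (0.615, −0.030), was pushed down by its knob: it yielded near 20 N, went down about 7 mm to its seal and stayed lower. Two of the other lids were lightly pressed to at most about 8 N and sat firm, the third was not tested, and the job is handed in with no verdict shown.

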